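# Close the tub with its double lid and show the inner lid to the inspector

### The job

Slide the jaw of the lid clamp fully open and lift the double lid out by the knob of its inner lid, which carries the outer lid along with it. Lower both lids together onto the wide white tub until the inner lid is fully seated before you let go of the knob. Then take the outer lid alone by its collar, raise it straight up by 12 cm, level, leaving the inner lid untouched and fully seated in the tub, and finish while still holding the outer lid up there; leave the tub and the other things on the counter where they stand.

Things in the scene. Friction and masses are not known exactly. Their poses are not given: they have to be found in the camera images.
- clamp: lid clamp fixed to the counter: grey base plate 245 x 130 x 14 (from 150 behind to 95 ahead along its own x), black rubber round bed (diameter 80, top 30 above the counter) on which the double lid lies, low fixed jaw (to 58 high) on the +x side of the lid. Origin on the counter under the centre of the bed, z up; the sliding jaw stands on the -x side and opens towards -x (roughly towards the robot)
- jaw (a joint): position of the sliding jaw in m, 0 = shut, 0.05 = fully open (end stop), it stays where it is left; about 3 N of friction. Shut (starts at 0 to 0.006), its lip (underside 58 above the counter, 60 wide) reaches 13 mm less the joint value over the rim of the outer lid
- jaw_grip (a point): grip point on the sliding jaw: on the axis of an upright black square post 16 x 16 standing on the jaw from 65 to 108 above the counter; this point is 95 above the counter. The post's sides are parallel to the clamp's axes; pinch it from above and pull it along the clamp's -x
- tub: the wide open round white stoneware tub, loose on the counter, about 0.8 kg, outside diameter 108, inside 102, height 80; origin under its centre
- inner_lid: inner lid (about 0.22 kg): white plug (diameter 94, tapering to 86 at the bottom, 15 high) under a steel flange (diameter 108, 5 thick) with an upright black round knob on top (diameter 18, from 20 to 75 above the origin). Origin at the centre of the plug's underside, z up. At the start it lies on the clamp's bed; fully seated in the tub its origin is 65 above the tub's origin, the flange lying on the rim
- outer_lid: outer lid (about 0.22 kg): white plastic disc (diameter 126, 4 thick) with a skirt 12 down at its edge (inside diameter 120) and a round grey collar (outside diameter 38, inside 24, from 4 to 29 above the origin) around a through hole. Origin on the axis at the underside of the disc, z up. It lies loose on the inner lid's flange (origin 20 above the inner lid's origin), whose knob passes up through the collar and stands 26 above it; not fastened
- small_tub: bystander: open white stoneware tub, clearly smaller than the tub to be closed, outside diameter 72, height 55, origin under its centre
- jar: bystander: glass jar with steel cap, diameter 56, height 85, origin under its centre
- flat_lid: bystander: single flat white lid, diameter 120, 6 thick, knob to 26 high, no hole or collar, origin under its centre
- scoop: bystander: aluminium hand scoop lying flat, 200 long (tray 90 x 60 x 30 at its +x end, handle at -x), origin on the counter between tray and handle
- carton: bystander: cardboard carton 70 x 100 x 60 high, origin under its centre
- can: bystander: can, diameter 66, height 100, origin under its centre
Mind the look-alikes: they are no part of the job. What is shaped like the outer_lid but red is not meant.

How it is judged:
By the outcome, as a careful person would: the job done as asked, in the order asked, and still so for the second after the job is handed in, while the arm keeps its last pose, push and grip.
It also fails if it takes over 64 s, if anything falls off the work surface, if the arm or the gripper's body presses on something with over 40 N, if the wrist force passes 120 N, or if a joint passes its speed limit or range.

### The arm

A 6-joint arm with a two-finger parallel gripper is mounted at the origin on the work surface. World frame = base frame: x ahead of the robot, y to its left, z up, the work surface at z = 0. Lengths are in m, angles in rad, forces in N, time in s.
With the tool pointing down it reaches from about 0.375 to 0.9 m from the base axis. Payload 3.1 kg.
Tool frame: the origin (TCP) lies at the very end of the fingers, on their centre line; the grasp point (between the pads) lies 19 mm behind it (robot.hold_point_z is the z of the grasp point in the tool frame, in m); z points along the fingers, y is the direction in which the jaws open and shut (so a half turn about z gives the same grasp; the last joint's range is limited). The gripper opens to 87 mm and grips with 3 to 60 N. Pads are 19 mm wide; open, the fingers measure 117 mm over their backs; the gripper's body (75 mm by 190 mm) begins 51 mm behind the grasp point.
Start: joints at [-1.343, 0.527, 1.433, -0, 1.181, -0.178], TCP at [0.247, -0.574, 0.223] pointing down, gripper open.
Joint ranges: [-3.08, 3.08], [-0.75, 2.2], [0.22, 2.44], [-1.43, 4.57], [0, 2.65], [-2.85, 2.85]. Speed limits (rad/s): [2.79, 2.79, 3.14, 3.14, 3.14, 3.14].

### API

Orientations are given as a unit quaternion [x, y, z, w].
In Python, from rig import robot, viewer, spotter gives the robot as it stands.
- The arm moves only by the shell command python3 -m crank 'ROWS' [FORCE]. ROWS is text: rows parted by semicolons, each of 7 numbers parted by spaces: the turn, a rotation vector about the tool's x, y, z in units of 5 degrees (1.0 is 5 degrees), then the shift along the tool's x, y, z in units of 40 mm (1.0 is 40 mm), then the gripper's target within -1 to 1 (shut at 1, half-way at 0, fully open at -1). A call has 1 to 5 rows; each row shifts and turns the pose as measured when the row begins, along the tool's axes as they then stand; what a row does not reach is not made up. A row lasts 1/8 s, in which the tool goes at most 62.5 mm and 10.7 degrees, less where a joint would pass 70% of its speed; a pose out of reach is approached as far as the arm can. A call is refused whole if a number of a shift passes 1 or a number of a turn 1, either way. A call with a gripper value outside its range is refused whole. The fingers move at their own pace and stop on an object; FORCE is the grip in N (left out, the last holds). Time passes only in rows, so rows that do not move let the fingers close. It gives the time, the measured TCP pose, the force and the opening at its end, in the units of the state.
- robot.get_obs(): the state, without advancing time (a new reading comes with each control period).
- viewer.camera(name): name is "side" or "top" or "wrist"; returns a dict with "img" (420x560x3 uint8, red, green, blue), "camera_matrix" (3x3 intrinsics, pixels), "xyz" and "attitude" of the camera in the world. Camera axes: x right, y down, z forward; pixel columns grow to the right and rows downward; lengths in m; the calibration is good to about 2 mm. A picture is of the moment at which its call begins. There is no depth.
- robot.hand_in(): hands the job in, once; it reports no verdict.
Trained networks look in a picture, given as the dict that the camera call returned (one of the last four; its "shot" number tells which), for a name from the list of things; names that differ only in an ending like _2 or _b are one class to them, and where a whole thing is asked for, a point or a joint stands for the part that bears it (a point fixed in the world has none). Each returns a list of dicts, best first, with "score" (0 to 1); they miss things now and then, are a little off and sometimes report something else, mostly with a low value. They report only what shows in the picture. A call takes as long as a camera call. They do not tell look-alikes from the thing itself.
- spotter.boxes_of(name, picture): "at" ([x, y, z] in m, in the coordinates of the camera as it stood for that picture, good to about 4 mm: the middle of the surface that is visible of it).
The state is a dict: "time": time; "q": joint angles; "joint_velocities": joint speeds; "joint_torque": joint torques, N m; "position": TCP position; "tool_rot": TCP orientation; "ft_force": force on the tool from outside, world axes, zero at the start; "moment": the same for the moment, N m; "grip_width": finger opening in m.
Only numpy, scipy, OpenCV 4.12 (cv2) and the standard library are available. Lean on these libraries where they do the work, as an engineer would, in place of code of your own. Each camera call takes 0.05 s, during which the arm holds its last target.

## Working session

There is one attempt and no reset: what is moved stays moved. The work goes in short steps, Python scripts to look and compute and a shell command to move; the robot and the scene stay as the last step left them, time stands still between calls to the robot, and variables do not carry over. Pictures are saved under pics/ and viewed, and the job is handed in when it is done.

```bash
ls; mkdir -p pics; python3 - <<'E'
from rig import robot, viewer, spotter
import cv2
o=robot.get_obs(); print(o, robot.hold_point_z)
for n in ["top","side"]:
    p=viewer.camera(n); cv2.imwrite(f"pics/{n}0.png",p["img"][:,:,::-1]); print(n,p["xyz"],p["attitude"],p["camera_matrix"])
E
```

```text
pics
{'time': 0.0, 'q': array([-1.34347969e+00,  5.28468683e-01,  1.43389417e+00, -3.36804822e-08,
        1.18138984e+00, -1.78478250e-01]), 'joint_velocities': array([-0.00038514, -0.00050833, -0.00119251, -0.00027218,  0.00043233,
        0.00108849]), 'joint_torque': array([ 5.86179940e-04, -4.40039277e+01, -1.76593101e+01,  6.34329719e-02,
        5.83601114e-02, -1.60797017e-04]), 'position': array([ 0.24659121, -0.57350581,  0.22157267]), 'tool_rot': array([ 9.79486259e-01,  2.01508070e-01, -2.63861276e-05, -1.07969609e-03]), 'ft_force': array([-0.0593022 , -0.04445703,  1.16357623]), 'moment': array([ 0.01130896, -0.01721616,  0.00499371]), 'grip_width': 0.08713934098249501} -0.0187
top [ 0.39866654 -0.15240134  1.04440839] [ 0.71130303 -0.69748852  0.0681275  -0.0540037 ] [[396.39155395   0.         276.44921006]
 [  0.         396.39155395 207.32570881]
 [  0.           0.           1.        ]]
side [-0.18050697  0.66748476  1.07007702] [-0.31356464  0.8537233  -0.38830953  0.14849058] [[471.40527064   0.         277.25574209]
 [  0.         471.40527064 207.84022276]
 [  0.           0.           1.        ]]
```

View pics/top0.png

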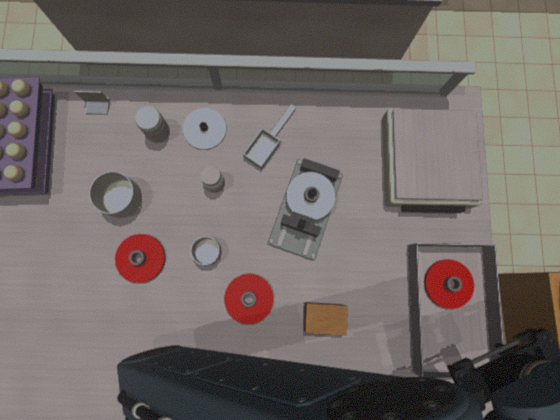

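View pics/side0.png

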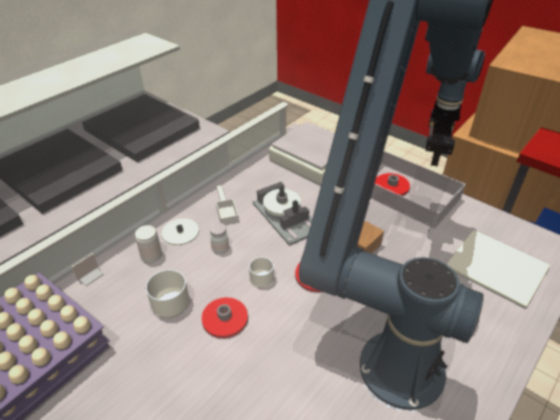

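```bash
cat > h.py <<'E'
from rig import robot, viewer, spotter
import cv2, numpy as np
from scipy.spatial.transform import Rotation as R
def cw(p,c): return R.from_quat(p["attitude"]).apply(c)+p["xyz"]
def px(p,w):
    c=R.from_quat(p["attitude"]).inv().apply(np.asarray(w)-p["xyz"]); u=p["camera_matrix"]@c; return u[:2]/u[2]
def ray(p,uv,z):
    d=np.linalg.inv(p["camera_matrix"])@np.array([uv[0],uv[1],1.]); d=R.from_quat(p["attitude"]).apply(d)
    return p["xyz"]+d*(z-p["xyz"][2])/d[2]
def shot(n,f):
    p=viewer.camera(n); cv2.imwrite(f"pics/{f}.png",p["img"][:,:,::-1]); return p
E
python3 - <<'E'
from h import *
np.set_printoptions(precision=4,suppress=True)
for n in ["top","side"]:
    p=viewer.camera(n)
    for k in ["clamp","jaw","jaw_grip","tub","inner_lid","outer_lid","small_tub","flat_lid"]:
        for d in spotter.boxes_of(k,p)[:3]:
            w=cw(p,np.array(d["at"])); print(n,k,round(d["score"],2),w,px(p,w))
E
```

```text
top clamp 0.96 [ 0.5282 -0.2371  0.0102] [301.0145 227.0997]
top clamp 0.48 [ 0.3006 -0.2944  0.0556] [325.5644 318.6508]
top jaw 0.67 [ 0.5304 -0.2312  0.0645] [300.4924 223.4747]
top jaw_grip 0.92 [ 0.5272 -0.2334  0.0652] [301.3641 224.7381]
top jaw_grip 0.47 [ 0.5293 -0.2386  0.0111] [301.6375 226.6545]
top tub 0.86 [0.6012 0.2521 0.0254] [113.9483 194.6778]
top inner_lid 0.72 [ 0.7534 -0.1335  0.0078] [263.6234 144.4425]
top outer_lid 0.91 [ 0.6022 -0.2586  0.0551] [311.0953 196.2735]
top outer_lid 0.77 [ 0.388  -0.6081  0.0211] [445.7451 283.9231]
top outer_lid 0.7 [0.4409 0.176  0.0155] [139.8258 257.4509]
top small_tub 0.74 [0.4588 0.0095 0.0024] [206.1594 251.9615]
top flat_lid 0.85 [0.7892 0.0295 0.0057] [204.5007 130.7459]
side clamp 0.97 [ 0.5305 -0.2143  0.0165] [290.8299 224.7698]
side jaw 0.88 [ 0.5275 -0.2262  0.0599] [294.0098 213.4146]
side jaw 0.61 [0.7666 0.1678 0.0743] [148.6084 242.7827]
side tub 0.85 [0.6127 0.2381 0.0396] [165.0762 290.5838]
side tub 0.62 [0.6282 0.0067 0.0571] [220.3823 238.8116]
side tub 0.62 [0.7658 0.1716 0.0755] [147.7016 243.335 ]
side outer_lid 0.94 [0.4328 0.1899 0.0095] [223.7359 320.8514]
side outer_lid 0.82 [ 0.378  -0.6147  0.0228] [394.3834 183.8747]
side outer_lid 0.76 [ 0.6006 -0.2415  0.0551] [279.8373 202.8272]
side small_tub 0.97 [0.4634 0.0053 0.0329] [260.9496 270.016 ]
side flat_lid 0.57 [0.7894 0.0341 0.0036] [181.3166 232.651 ]
```

The top view shows the clamp with its white lid at about (311,196), the jaw post at about (301,226) and the tub at (115,195). The three red lids are look-alikes. I'll zoom in to measure them.

```bash
python3 - <<'E'
from h import *
p=viewer.camera("top"); im=p["img"][:,:,::-1]
a=cv2.resize(im[150:270,250:370],None,fx=5,fy=5,interpolation=cv2.INTER_CUBIC); cv2.imwrite("pics/tz.png",a)
a=cv2.resize(im[150:250,60:180],None,fx=5,fy=5,interpolation=cv2.INTER_CUBIC); cv2.imwrite("pics/tub.png",a)
p=viewer.camera("side"); im=p["img"][:,:,::-1]
a=cv2.resize(im[165:255,230:350],None,fx=6,fy=6,interpolation=cv2.INTER_CUBIC); cv2.imwrite("pics/sz.png",a)
a=cv2.resize(im[260:330,130:210],None,fx=6,fy=6,interpolation=cv2.INTER_CUBIC); cv2.imwrite("pics/stub.png",a)
E
```

```text
(no output)
```

View pics/tz.png

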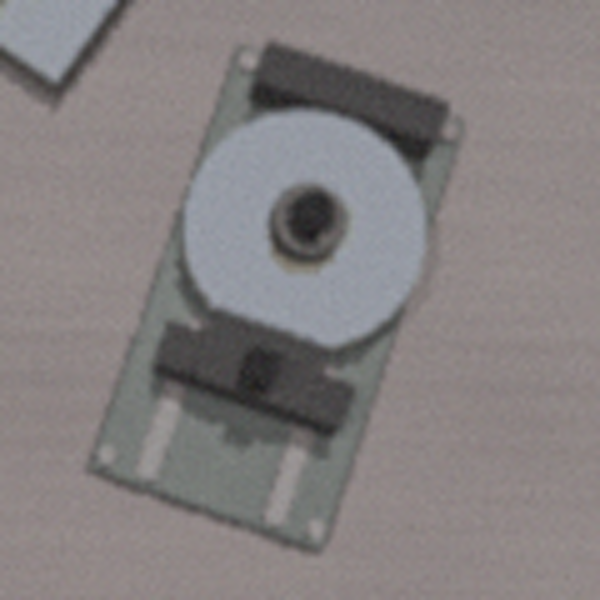

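View pics/tub.png

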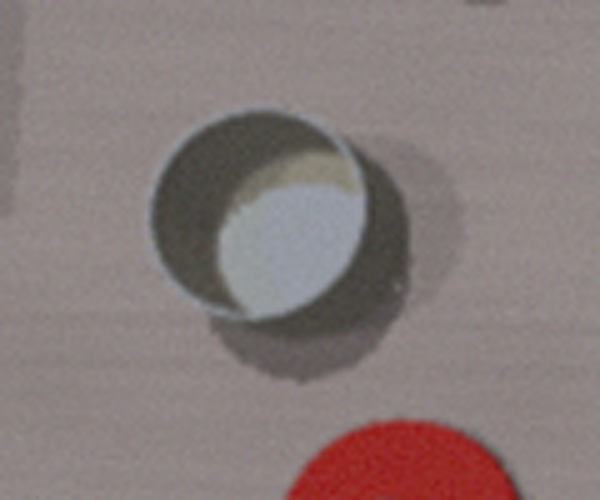

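View pics/sz.png

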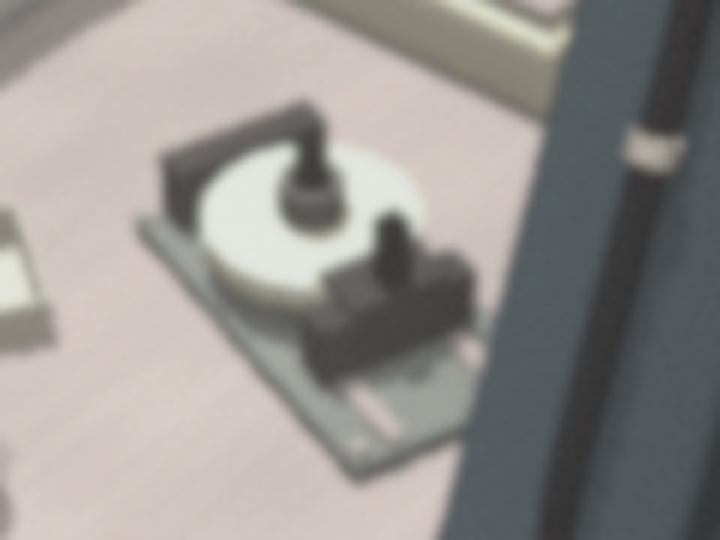

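View pics/stub.png

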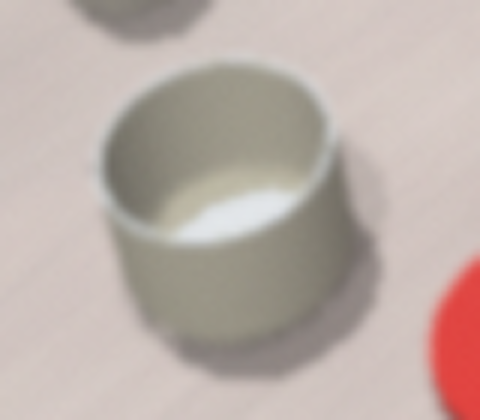

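```bash
python3 - <<'E'
from h import *
np.set_printoptions(precision=4,suppress=True)
p=viewer.camera("top")
f=lambda u,v,ox,oy,s:((u+.5)/s-.5+ox,(v+.5)/s-.5+oy)
print("lid",ray(p,f(305.5,230,250,150,5),.054))
print("knobtop",ray(p,f(313,213,250,150,5),.105))
c=[ray(p,f(*k,250,150,5),.014) for k in [(240,45),(465,122),(322,552),(90,470)]]
print(np.array(c))
for a,b in [(2,1),(3,0)]: d=c[b]-c[a]; print(np.degrees(np.arctan2(d[1],d[0])),np.linalg.norm(d))
for a,b in [(1,0),(2,3)]: d=c[b]-c[a]; print(np.degrees(np.arctan2(d[1],d[0]))-90,np.linalg.norm(d))
th=np.mean(c,axis=0); print("platecentre",th)
print("posttop",ray(p,f(265,363,250,150,5),.108))
print("tub",ray(p,f(258.5,214,60,150,5),.08))
g=np.array(p["img"]).astype(int)
s=viewer.camera("side")
print("side tub",ray(s,f(217,150,130,260,6),.08))
print("side posttop",ray(s,f(394,215,230,165,6),.108))
print("side knobtop",ray(s,f(310,135,230,165,6),.105))
# red lids and bystander points
E
```

```text
lid [ 0.6042 -0.2577  0.054 ]
knobtop [ 0.6021 -0.2559  0.105 ]
[[ 0.7137 -0.2262  0.014 ]
 [ 0.6736 -0.3477  0.014 ]
 [ 0.4428 -0.271   0.014 ]
 [ 0.4828 -0.1502  0.014 ]]
-18.38454315733462 0.24328349568362134
-18.227559176312763 0.24306752436668175
-18.227522017071152 0.12791490741039496
-18.324355408015165 0.1272485204650649
platecentre [ 0.5782 -0.2488  0.014 ]
posttop [ 0.5278 -0.2328  0.108 ]
tub [0.5959 0.2374 0.08  ]
side tub [0.5965 0.2405 0.08  ]
side posttop [ 0.53   -0.2345  0.108 ]
side knobtop [ 0.6105 -0.2609  0.105 ]
```

Clamp yaw is about -18.3°, the bed is at about (0.604,-0.2575), the post at (0.528,-0.233) and the tub at (0.596,0.239). Tool x needs to point along clamp x, so I'll turn +41.5° about tool z.

```bash
cat >> h.py <<'E'
def go(t,yaw=None):
    o=robot.get_obs(); r=R.from_quat(o["tool_rot"]); d=r.inv().apply(np.array(t)-o["position"])/.04
    x=r.as_matrix()[:,0]; y=np.degrees(np.arctan2(x[1],x[0]))
    e=""
    if yaw is not None:
        T=R.from_matrix(np.array([[np.cos(np.radians(yaw)),np.sin(np.radians(yaw)),0],[np.sin(np.radians(yaw)),-np.cos(np.radians(yaw)),0],[0,0,-1]]).T if 0 else np.column_stack([[np.cos(np.radians(yaw)),np.sin(np.radians(yaw)),0],[np.sin(np.radians(yaw)),-np.cos(np.radians(yaw)),0],[0,0,-1]]))
        e=np.round(np.degrees((r.inv()*T).as_rotvec())/5,2)
    print("t",round(o["time"],2),"pos",np.round(o["position"],4),"yaw",round(y,2),"turn",e,"shift",np.round(d,3),"F",np.round(o["ft_force"],1),"w",round(o["grip_width"],4))
E
python3 -m crank '0 0 1 0 0 0 -1;0 0 1 0 0 0 -1;0 0 1 0 0 0 -1;0 0 1 0 0 0 -1;0 0 1 0 0 0 -1'
python3 -m crank '0 0 1 0 0 0 -1;0 0 1 0 0 0 -1;0 0 1 0 0 0 -1;0 0 0.3 0 0 0 -1'
python3 -c "
from h import *
go([.5285,-.2335,.16],-18.3)"
```

```text
time: 1.82
position: [0.2467, -0.5742, 0.2225]
tool_rot: [1.0, -0.022, 0.0, -0.0]
ft_force: [-0.9, -0.6, -0.1]
grip_width: 0.0869
time: 2.33
position: [0.2467, -0.5742, 0.2225]
tool_rot: [0.985, -0.17, -0.0, -0.0]
ft_force: [-0.5, 0.7, -0.1]
grip_width: 0.0872
t 2.33 pos [ 0.2467 -0.5742  0.2225] yaw -19.61 turn [-0.    0.   -0.26] shift [  3.778 -10.387   1.564] F [-0.5  0.7 -0.1] w 0.0872
```

```bash

python3 -m crank '0 0 -0.25 0.36 -1 0 -1;0 0 0 0.36 -1 0 -1;0 0 0 0.36 -1 0 -1;0 0 0 0.36 -1 0 -1;0 0 0 0.36 -1 0 -1'
python3 -m crank '0 0 0 0.36 -1 0 -1;0 0 0 0.36 -1 0 -1;0 0 0 0.36 -1 0 -1;0 0 0 0.36 -1 0 -1;0 0 0 0.36 -1 0 -1'
python3 -c "
from h import *
go([.5285,-.2335,.16],-18.3)"
```

```text
time: 2.95
position: [0.3805, -0.4071, 0.2224]
tool_rot: [0.987, -0.161, 0.001, 0.002]
ft_force: [0.3, -1.0, 0.4]
grip_width: 0.0868
time: 3.58
position: [0.5164, -0.2347, 0.2229]
tool_rot: [0.987, -0.159, 0.002, 0.002]
ft_force: [-0.5, 0.1, -0.5]
grip_width: 0.087
t 3.58 pos [ 0.5164 -0.2347  0.2229] yaw -18.31 turn [ 0.05 -0.05 -0.  ] shift [ 0.27  -0.129  1.572] F [-0.5  0.1 -0.5] w 0.087
```

```bash

python3 -m crank '0.05 -0.05 0 0.27 -0.13 0.5 -1;0 0 0 0 0 0.5 -1;0 0 0 0 0 0 -1'
python3 - <<'E'
from h import *
p=shot("wrist","w1"); print(p["xyz"],R.from_quat(p["attitude"]).as_matrix()[:,2])
go([.5285,-.2335,.076],-18.3)
print(px(p,[.5285,-.2335,.108]),px(p,[.604,-.2575,.105]))
for k in ["jaw_grip","outer_lid"]:
  for d in spotter.boxes_of(k,p)[:2]: w=cw(p,np.array(d["at"])); print(k,d["score"],w)
E
```

```text
time: 3.95
position: [0.5314, -0.2298, 0.1829]
tool_rot: [0.988, -0.155, 0.001, 0.0]
ft_force: [0.0, -0.4, -0.2]
grip_width: 0.0869
[ 0.61149905 -0.25446305  0.34603998] [-0.28708929  0.09262066 -0.95341552]
t 4.0 pos [ 0.5321 -0.2304  0.1839] yaw -17.85 turn [ 0.   -0.06  0.09] shift [-0.076  0.101  2.696] F [0.5 0.3 0.4] w 0.0873
[282.82227123 225.17696516] [283.0625672  120.33361518]
jaw_grip 0.74 [ 0.53465768 -0.23292319  0.06416432]
jaw_grip 0.21 [ 0.64312987 -0.02747329  0.0447475 ]
outer_lid 0.88 [ 0.61065954 -0.25801432  0.05258146]
outer_lid 0.82 [ 0.36304108 -0.10581626  0.01417774]
```

View pics/w1.png

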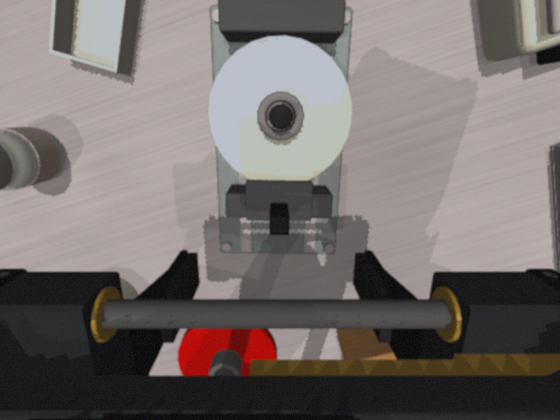

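The post is at about (279,228) in the wrist view and the knob at (281,117). Both are within about 1 mm of my predictions, so I'll descend onto the post.

```bash

python3 -m crank '0 -0.06 0.09 -0.08 0.08 0.6 -1;0 0 0 0 0 0.6 -1;0 0 0 0 0 0.6 -1;0 0 0 0 0 0 -1'
python3 -c "
from h import *
go([.5285,-.2335,.076],-18.3)"
```

```text
time: 4.6
position: [0.5313, -0.2374, 0.1165]
tool_rot: [0.987, -0.16, 0.006, 0.003]
ft_force: [0.2, 0.6, -0.4]
grip_width: 0.0869
t 4.6 pos [ 0.5313 -0.2374  0.1165] yaw -18.46 turn [ 0.05 -0.14 -0.03] shift [-0.111 -0.074  1.012] F [ 0.2  0.6 -0.4] w 0.0869
```

```bash

python3 -m crank '0.05 -0.14 0 -0.1 -0.08 0.6 -1;0 0 0 0 0 0.4 -1;0 0 0 0 0 0 -1'
python3 -c "
from h import *
go([.5285,-.2335,.076],-18.3)"
```

```text
time: 4.97
position: [0.5302, -0.2345, 0.0766]
tool_rot: [0.987, -0.161, 0.002, 0.001]
ft_force: [-0.7, 0.0, -0.6]
grip_width: 0.0872
t 4.97 pos [ 0.5302 -0.2345  0.0766] yaw -18.5 turn [ 0.01 -0.05 -0.04] shift [-0.048 -0.011  0.016] F [-0.7  0.  -0.6] w 0.0872
```

```bash

python3 -m crank '0 -0.05 -0.04 -0.05 0 0 1;0 0 0 0 0 0 1;0 0 0 0 0 0 1;0 0 0 0 0 0 1;0 0 0 0 0 0 1' 40
python3 -m crank '0 0 0 0 0 0 1;0 0 0 0 0 0 1' 40
python3 -c "
from h import *
go([.5285,-.2335,.076],-18.3)"
```

```text
time: 5.6
position: [0.5293, -0.2344, 0.0782]
tool_rot: [0.987, -0.159, 0.001, 0.001]
ft_force: [-0.7, 0.1, -0.4]
grip_width: 0.0451
time: 5.85
position: [0.5293, -0.2345, 0.0783]
tool_rot: [0.987, -0.159, 0.001, 0.001]
ft_force: [0.2, -0.1, 0.2]
grip_width: 0.0252
t 5.85 pos [ 0.5293 -0.2345  0.0783] yaw -18.27 turn [ 0.02 -0.03  0.01] shift [-0.028 -0.017  0.058] F [ 0.2 -0.1  0.2] w 0.0252
```

```bash

python3 -m crank '0 0 0 0 0 0 1;0 0 0 0 0 0 1;0 0 0 0 0 0 1' 40
python3 -m crank '0 0 0 -0.2 0 0 1;0 0 0 -0.3 0 0 1;0 0 0 -0.3 0 0 1' 40
python3 -c "
from h import *
go([.5293,-.2345,.078],-18.3)"
```

```text
time: 6.22
position: [0.5302, -0.2319, 0.0783]
tool_rot: [0.987, -0.16, 0.002, -0.001]
ft_force: [-0.3, 0.5, 1.2]
grip_width: 0.0155
time: 6.6
position: [0.5024, -0.2226, 0.0783]
tool_rot: [0.987, -0.161, 0.006, -0.0]
ft_force: [3.4, 0.5, -2.8]
grip_width: 0.0154
t 6.6 pos [ 0.5024 -0.2226  0.0783] yaw -18.49 turn [-0.03 -0.13 -0.04] shift [0.733 0.067 0.015] F [ 3.4  0.5 -2.8] w 0.0154
```

```bash

python3 -m crank '0 0 0 -0.25 0 0 1;0 0 0 -0.25 0 0 1;0 0 0 -0.1 0 0 1;0 0 0 -0.1 0 0 1' 40
python3 -c "
from h import *
go([.5293,-.2345,.078],-18.3)"
```

```text
time: 7.1
position: [0.4867, -0.2175, 0.0785]
tool_rot: [0.986, -0.164, 0.021, 0.003]
ft_force: [13.7, 2.0, -8.7]
grip_width: 0.0158
t 7.1 pos [ 0.4867 -0.2175  0.0785] yaw -18.87 turn [-0.01 -0.5  -0.11] shift [1.143 0.058 0.062] F [13.7  2.  -8.7] w 0.0158
```

```bash

python3 -m crank '0 -0.4 0 -0.15 0 0 1;0 0 0 -0.15 0 0 1;0 0 0 -0.15 0 0 1' 40
python3 - <<'E'
from h import *
go([.5293,-.2345,.078],-18.3)
p=shot("top","t2"); im=p["img"][:,:,::-1]
cv2.imwrite("pics/t2z.png",cv2.resize(im[150:270,250:370],None,fx=5,fy=5,interpolation=cv2.INTER_CUBIC))
shot("wrist","w2")
E
```

```text
time: 7.48
position: [0.4866, -0.2175, 0.0785]
tool_rot: [0.986, -0.167, 0.024, 0.005]
ft_force: [18.3, 2.9, -12.7]
grip_width: 0.0156
t 7.47 pos [ 0.4866 -0.2175  0.0785] yaw -19.19 turn [ 0.01 -0.56 -0.18] shift [1.145 0.05  0.07 ] F [ 18.3   2.9 -12.7] w 0.0156
```

View pics/w2.png

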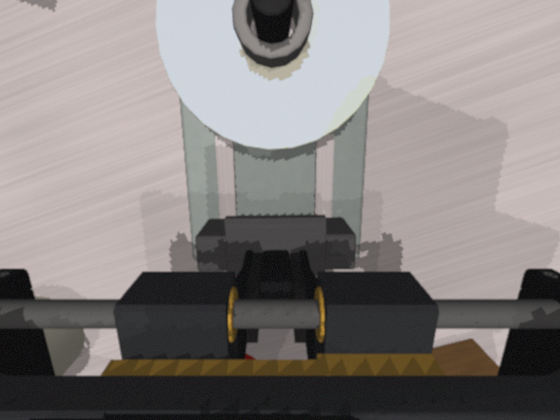

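The jaw is against its end stop: about 45 mm of travel, then a wall, and the lip is clear of the lid. I'll release it and go to the knob.

```bash

python3 -m crank '0 0 0 0 0 0 0;0 0 0 0 0 0 0;0 0 0 0 0 0 0;0 -0.5 -0.1 0 0 0 0' 40
python3 -m crank '0 0 0 0 0 -0.8 0;0 0 0 0 0 -0.8 0;0 0 0 0 0 -0.5 0;0 0 0 0 0 0 0'
python3 -c "
from h import *
go([.604,-.2576,.082],-18.3)"
```

```text
time: 8.07
position: [0.4807, -0.2155, 0.078]
tool_rot: [0.987, -0.162, -0.003, -0.0]
ft_force: [0.1, 0.4, 0.2]
grip_width: 0.042
time: 8.57
position: [0.4775, -0.2153, 0.1634]
tool_rot: [0.987, -0.162, -0.007, -0.001]
ft_force: [-0.0, -0.3, 0.0]
grip_width: 0.0437
t 8.57 pos [ 0.4775 -0.2153  0.1634] yaw -18.64 turn [ 0.    0.15 -0.07] shift [ 3.363 -0.009  1.99 ] F [-0.  -0.3  0. ] w 0.0437
```

```bash

python3 -m crank '0 0.15 -0.07 0.9 0 0 0;0 0 0 0.9 0 0 0;0 0 0 0.9 0 0 0;0 0 0 0.6 0 0.4 0;0 0 0 0 0 0 0'
python3 - <<'E'
from h import *
np.set_printoptions(precision=4,suppress=True)
go([.604,-.2576,.082],-18.3)
p=shot("wrist","w3"); print(px(p,[.604,-.2576,.105]))
s=shot("side","s3"); im=s["img"][:,:,::-1]
cv2.imwrite("pics/s3z.png",cv2.resize(im[125:255,210:350],None,fx=5,fy=5,interpolation=cv2.INTER_CUBIC)[:600])
print(px(s,[.604,-.2576,.105]))
for k in ["outer_lid"]:
  for d in spotter.boxes_of(k,p)[:2]: w=cw(p,np.array(d["at"])); print(k,d["score"],w)
E
```

```text
time: 9.2
position: [0.5991, -0.2558, 0.1394]
tool_rot: [0.987, -0.16, -0.007, -0.002]
ft_force: [-1.8, -0.4, 0.8]
grip_width: 0.0435
t 9.2 pos [ 0.5991 -0.2558  0.1394] yaw -18.37 turn [-0.02  0.17 -0.01] shift [0.151 0.008 1.434] F [-1.8 -0.4  0.8] w 0.0435
[277.846  235.3193]
[282.1247 188.3549]
outer_lid 0.77 [ 0.6194 -0.2616  0.0533]
```

View pics/w3.png

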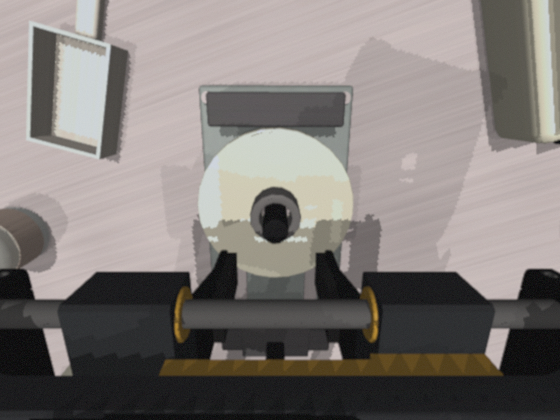

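View pics/s3z.png

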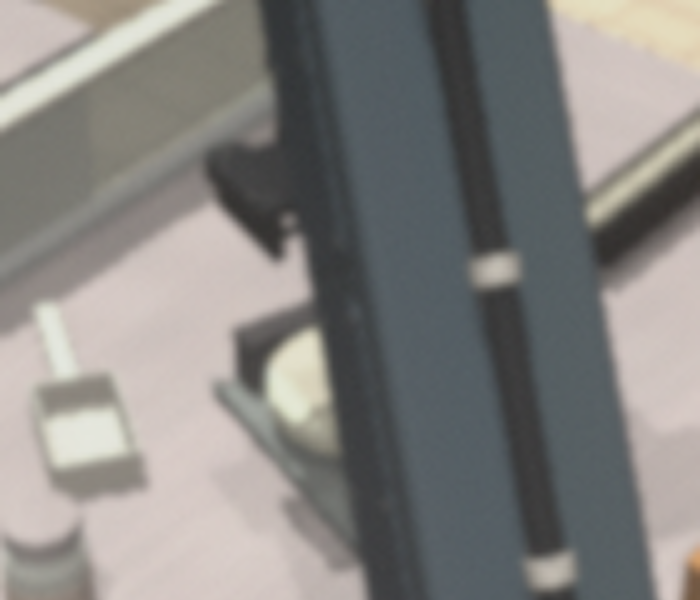

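The knob top shows at about (275,233) in the wrist view, against a prediction of (278,235). Alignment is good, so I'll descend.

```bash

python3 -m crank '0 0.17 0 0.15 0 0.5 0;0 0 0 0 0 0.5 0;0 0 0 0 0 0.3 0;0 0 0 0 0 0 0'
python3 -c "
from h import *
go([.604,-.2576,.082],-18.3)"
```

```text
time: 9.85
position: [0.6013, -0.2567, 0.0911]
tool_rot: [0.987, -0.16, 0.002, -0.0]
ft_force: [0.0, 0.2, -0.4]
grip_width: 0.0433
t 9.85 pos [ 0.6013 -0.2567  0.0911] yaw -18.43 turn [-0.01 -0.03 -0.03] shift [0.071 0.001 0.228] F [ 0.   0.2 -0.4] w 0.0433
```

```bash

python3 -m crank '0 0 0 0.07 0 0.23 0;0 0 0 0 0 0 0;0 0 0 0 0 0 0'
python3 -c "
from h import *
go([.604,-.2576,.082],-18.3)"
```

```text
time: 10.22
position: [0.6049, -0.2582, 0.0832]
tool_rot: [0.987, -0.16, 0.003, 0.0]
ft_force: [0.5, -0.0, 0.1]
grip_width: 0.0438
t 10.22 pos [ 0.6049 -0.2582  0.0832] yaw -18.43 turn [-0.   -0.07 -0.03] shift [-0.027 -0.007  0.031] F [ 0.5 -0.   0.1] w 0.0438
```

```bash

python3 -m crank '0 -0.07 0 0 0 0.08 1;0 0 0 0 0 0 1;0 0 0 0 0 0 1;0 0 0 0 0 0 1;0 0 0 0 0 0 1' 50
python3 -c "
from h import *
go([.604,-.2576,.082],-18.3)"
```

```text
time: 10.85
position: [0.6054, -0.2578, 0.0804]
tool_rot: [0.987, -0.16, 0.0, -0.0]
ft_force: [0.3, 0.8, -0.9]
grip_width: 0.0168
t 10.85 pos [ 0.6054 -0.2578  0.0804] yaw -18.42 turn [-0.01 -0.   -0.02] shift [-0.036  0.006 -0.039] F [ 0.3  0.8 -0.9] w 0.0168
```

```bash

python3 -m crank '0 0 0 0 0 0 1;0 0 0 0 0 -0.1 1;0 0 0 0 0 -0.3 1;0 0 0 0 0 -0.5 1;0 0 0 0 0 -0.5 1' 50
python3 -m crank '0 0 0 0 0 -0.7 1;0 0 0 0 0 -0.7 1;0 0 0 0 0 -0.7 1;0 0 0 0 0 -0.3 1;0 0 0 0 0 0 1'
python3 - <<'E'
from h import *
go([.596,.239,.22],-18.3)
shot("wrist","w4"); shot("side","s4")
E
```

```text
time: 11.48
position: [0.6021, -0.2566, 0.1348]
tool_rot: [0.987, -0.16, -0.005, -0.002]
ft_force: [-0.1, -0.0, -3.9]
grip_width: 0.0166
time: 12.1
position: [0.6019, -0.2572, 0.2362]
tool_rot: [0.987, -0.16, -0.004, -0.001]
ft_force: [-0.0, -0.3, -5.2]
grip_width: 0.0169
t 12.1 pos [ 0.6019 -0.2572  0.2362] yaw -18.44 turn [-0.01  0.1  -0.03] shift [ -4.059 -11.722   0.452] F [-0.  -0.3 -5.2] w 0.0169
```

View pics/w4.png

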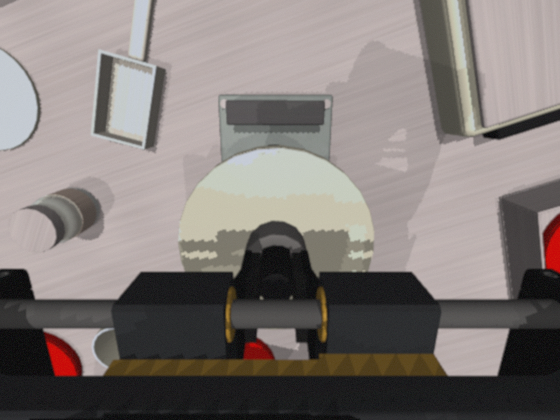

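View pics/s4.png

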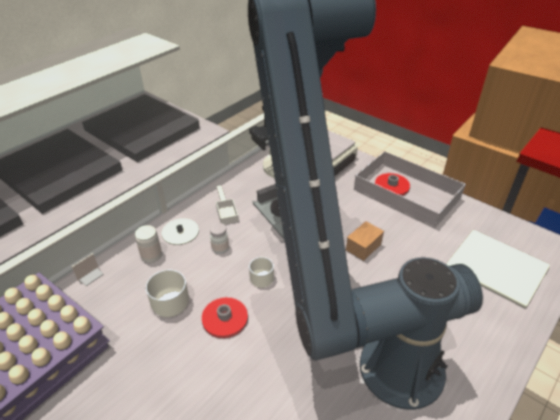

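```bash

python3 -m crank '0 0.1 0 -0.1 -0.3 0 1;0 0 0 -0.2 -0.6 0 1;0 0 0 -0.3 -0.85 0 1;0 0 0 -0.3 -0.85 0 1;0 0 0 -0.3 -0.85 0 1'
python3 -m crank '0 0 0 -0.3 -0.85 0 1;0 0 0 -0.3 -0.85 0 1;0 0 0 -0.3 -0.85 0 1;0 0 0 -0.3 -0.85 0 1;0 0 0 -0.3 -0.85 0 1'
python3 - <<'E'
from h import *
print(robot.get_obs()["q"])
go([.596,.239,.22],-18.3)
E
```

```text
time: 12.82
position: [0.596, -0.1012, 0.2302]
tool_rot: [0.987, -0.162, -0.006, -0.004]
ft_force: [0.7, 0.1, -4.7]
grip_width: 0.0167
time: 13.45
position: [0.5861, 0.0957, 0.2299]
tool_rot: [0.987, -0.159, -0.011, -0.006]
ft_force: [1.1, -0.3, -4.0]
grip_width: 0.0172
[-0.03374323  0.48390769  1.49240739  0.01576397  1.18486347  1.84962952]
t 13.45 pos [0.5861 0.0957 0.2299] yaw -18.25 turn [-0.1   0.26  0.01] shift [-0.88  -3.477  0.299] F [ 1.1 -0.3 -4. ] w 0.0172
```

```bash

python3 - <<'E'
from h import *
p=shot("wrist","w5"); c=px(p,[.596,.239,.08]); print(c)
a=np.linspace(0,2*np.pi,40)
im=p["img"][:,:,::-1].copy()
for t in a: cv2.circle(im,tuple(int(v) for v in np.round(px(p,[.596+.054*np.cos(t),.239+.054*np.sin(t),.08]))),1,(0,0,255),-1)
cv2.imwrite("pics/w5o.png",im)
E
```

```text
[144.75921068 227.3277402 ]
```

View pics/w5o.png

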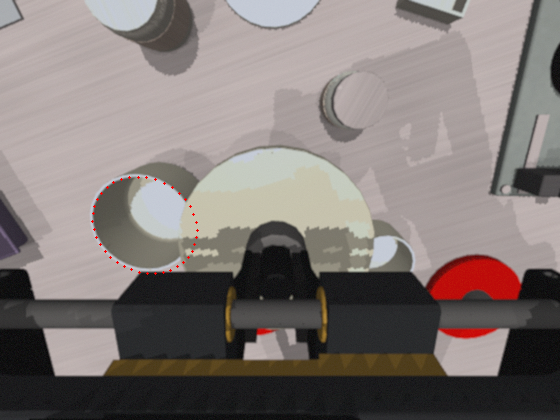

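The predicted rim circle lies on the tub rim, centred near (145,227). I'll zoom to refine it.

```bash
python3 - <<'E'
import cv2
for n in ["w5","w5o"]:
    im=cv2.imread(f"pics/{n}.png")[160:285,80:215]; cv2.imwrite(f"pics/{n}z.png",cv2.resize(im,None,fx=4.7,fy=4.7,interpolation=cv2.INTER_CUBIC))
E
```

```text
(no output)
```

View pics/w5oz.png

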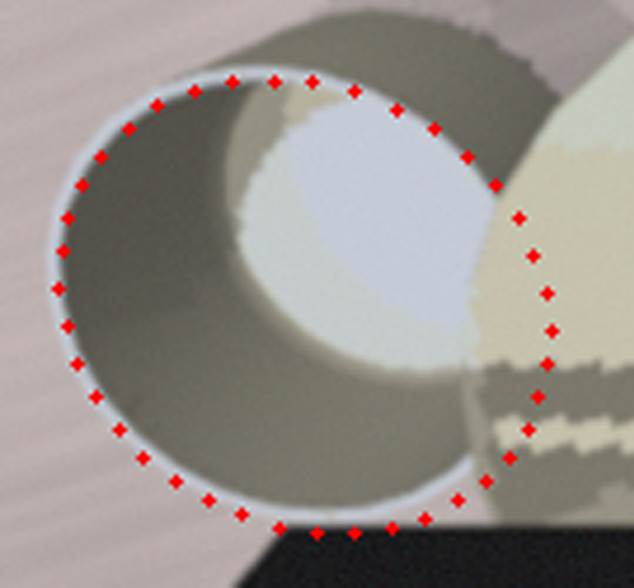

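```bash

python3 -m crank '-0.1 0.26 0 -0.22 -0.85 0 1;0 0 0 -0.22 -0.85 0 1;0 0 0 -0.22 -0.85 0 1;0 0 0 -0.15 -0.6 0 1;0 0 0 0 0 0 1'
python3 - <<'E'
from h import *
go([.597,.239,.15],-18.3)
E
```

```text
time: 14.12
position: [0.5846, 0.244, 0.2285]
tool_rot: [0.988, -0.153, -0.005, -0.003]
ft_force: [-0.2, 0.8, -4.1]
grip_width: 0.017
t 14.12 pos [0.5846 0.244  0.2285] yaw -17.6 turn [-0.04  0.13  0.14] shift [0.356 0.033 1.958] F [-0.2  0.8 -4.1] w 0.017
```

```bash

python3 -m crank '0 0.13 0.14 0.35 0.03 0.4 1;0 0 0 0 0 0.6 1;0 0 0 0 0 0.6 1;0 0 0 0 0 0.2 1;0 0 0 0 0 0 1'
python3 - <<'E'
from h import *
go([.597,.239,.15],-18.3)
s=shot("side","s6"); im=s["img"][:,:,::-1]
cv2.imwrite("pics/s6z.png",cv2.resize(im[220:340,100:240],None,fx=5,fy=5,interpolation=cv2.INTER_CUBIC))
E
```

```text
time: 14.75
position: [0.5976, 0.2349, 0.1501]
tool_rot: [0.987, -0.161, -0.0, 0.0]
ft_force: [0.0, 0.3, -3.4]
grip_width: 0.017
t 14.75 pos [0.5976 0.2349 0.1501] yaw -18.55 turn [ 0.    0.01 -0.05] shift [-0.047 -0.092  0.002] F [ 0.   0.3 -3.4] w 0.017
```

View pics/s6z.png

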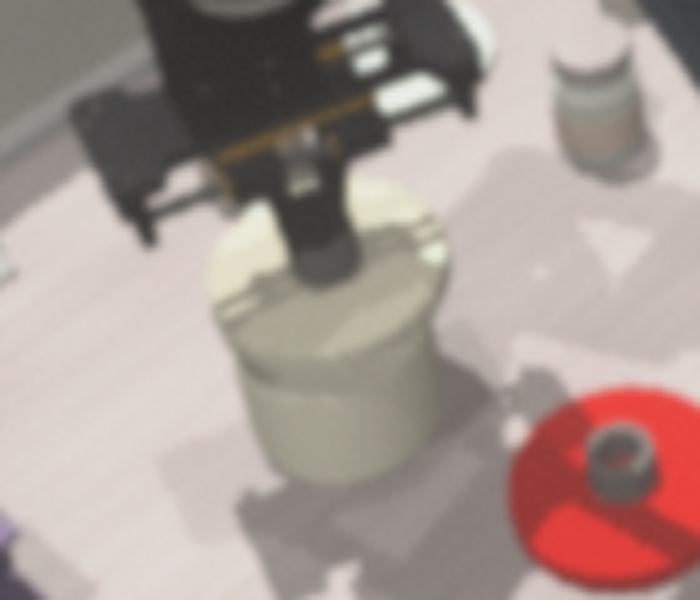

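```bash

python3 -m crank '0 0 0 -0.04 -0.09 0.2 1;0 0 0 0 0 0.1 1;0 0 0 0 0 0 1'
python3 - <<'E'
from h import *
go([.597,.239,.1154],-18.3)
E
```

```text
time: 15.18
position: [0.599, 0.2393, 0.1398]
tool_rot: [0.987, -0.161, 0.002, -0.001]
ft_force: [0.4, -0.1, -4.4]
grip_width: 0.0169
t 15.18 pos [0.599  0.2393 0.1398] yaw -18.57 turn [-0.02 -0.05 -0.05] shift [-0.048  0.023  0.61 ] F [ 0.4 -0.1 -4.4] w 0.0169
```

```bash

python3 -m crank '0 0 0 -0.04 0.02 0.12 1;0 0 0 0 0 0.12 1;0 0 0 0 0 0 1'
python3 - <<'E'
from h import *
go([.597,.239,.1154],-18.3)
E
```

```text
time: 15.55
position: [0.5973, 0.2392, 0.1301]
tool_rot: [0.987, -0.161, 0.003, -0.001]
ft_force: [-0.3, 0.2, -4.4]
grip_width: 0.017
t 15.55 pos [0.5973 0.2392 0.1301] yaw -18.55 turn [-0.03 -0.06 -0.05] shift [-0.008  0.008  0.368] F [-0.3  0.2 -4.4] w 0.017
```

```bash

python3 -m crank '0 -0.05 0 0 0 0.12 1;0 0 0 0 0 0.12 1;0 0 0 0 0 0.05 1;0 0 0 0 0 0 1'
python3 - <<'E'
from h import *
go([.597,.239,.1154],-18.3)
E
```

```text
time: 16.05
position: [0.5975, 0.2392, 0.1176]
tool_rot: [0.987, -0.161, 0.0, -0.001]
ft_force: [-0.3, 0.4, -4.6]
grip_width: 0.0169
t 16.05 pos [0.5975 0.2392 0.1176] yaw -18.55 turn [-0.03 -0.   -0.05] shift [-0.011  0.008  0.054] F [-0.3  0.4 -4.6] w 0.0169
```

No contact with the wall. I'll go down the last bit.

```bash

python3 -m crank '0 0 0 0 0 0.06 1;0 0 0 0 0 0 1'
python3 -m crank '0 0 0 0 0 0.06 1;0 0 0 0 0 0 1'
python3 -m crank '0 0 0 0 0 0.06 1;0 0 0 0 0 0 1'
python3 - <<'E'
from h import *
go([.597,.239,.1154],-18.3)
E
```

```text
time: 16.3
position: [0.5979, 0.2393, 0.1155]
tool_rot: [0.987, -0.161, 0.001, -0.001]
ft_force: [0.5, 0.3, -2.9]
grip_width: 0.0169
time: 16.55
position: [0.5983, 0.2395, 0.1159]
tool_rot: [0.987, -0.161, 0.002, -0.002]
ft_force: [0.1, 0.3, -3.9]
grip_width: 0.017
time: 16.8
position: [0.5987, 0.2396, 0.1156]
tool_rot: [0.987, -0.161, 0.002, -0.002]
ft_force: [-0.5, -0.4, -3.6]
grip_width: 0.0165
t 16.8 pos [0.5987 0.2396 0.1156] yaw -18.53 turn [-0.05 -0.04 -0.05] shift [-0.035  0.028  0.004] F [-0.5 -0.4 -3.6] w 0.0165
```

```bash

python3 -m crank '0 -0.04 0 -0.03 0.02 0.12 1;0 0 0 0 0 0.12 1'
python3 - <<'E'
from h import *
go([.597,.239,.1154],-18.3)
E
```

```text
time: 17.05
position: [0.5989, 0.2397, 0.1152]
tool_rot: [0.987, -0.161, 0.003, -0.003]
ft_force: [-10.2, -2.6, 25.4]
grip_width: 0.017
t 17.05 pos [0.5989 0.2397 0.1152] yaw -18.48 turn [-0.07 -0.05 -0.04] shift [-0.039  0.032 -0.005] F [-10.2  -2.6  25.4] w 0.017
```

It carries 25 N of push at z 0.1152, against an expected seat of 0.1154. I'll relax it and check before letting go.

```bash

python3 -m crank '0 0 0 0 0 0 1;0 0 0 0 0 0 1'
python3 - <<'E'
from h import *
go([.597,.239,.1154],-18.3)
s=shot("side","s7"); im=s["img"][:,:,::-1]
cv2.imwrite("pics/s7z.png",cv2.resize(im[220:340,100:240],None,fx=5,fy=5,interpolation=cv2.INTER_CUBIC))
shot("wrist","w7")
E
```

```text
time: 17.3
position: [0.5993, 0.2398, 0.1159]
tool_rot: [0.987, -0.161, 0.004, -0.003]
ft_force: [1.0, -0.1, -2.9]
grip_width: 0.017
t 17.3 pos [0.5993 0.2398 0.1159] yaw -18.48 turn [-0.08 -0.08 -0.03] shift [-0.048  0.037  0.011] F [ 1.  -0.1 -2.9] w 0.017
```

View pics/s7z.png

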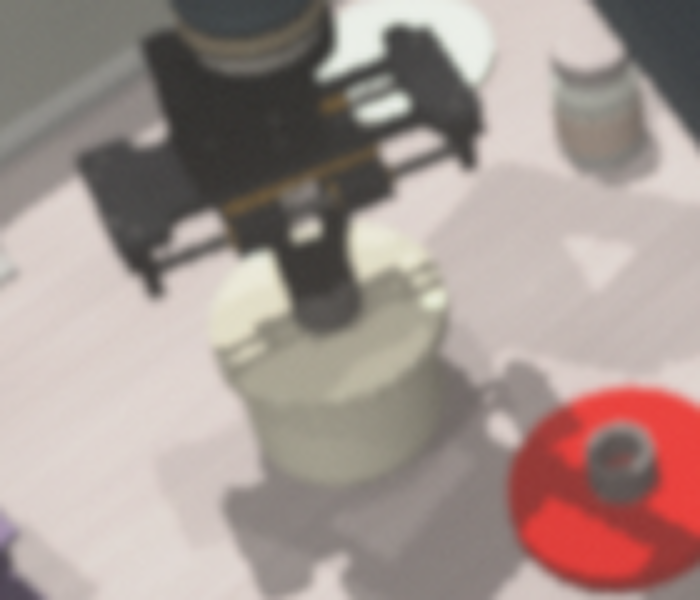

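View pics/w7.png

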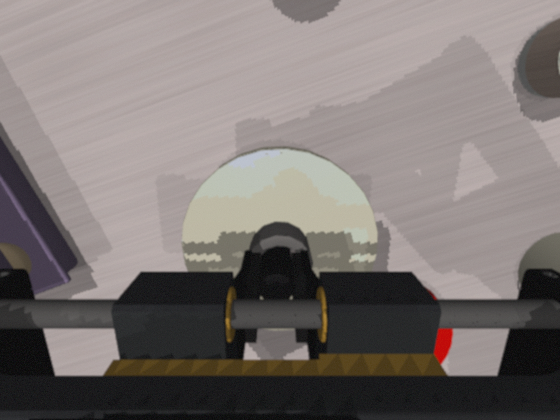

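```bash

python3 -m crank '0 0 0 0 0 0.05 1;0 0 0 0 0 0.02 -0.5;0 0 0 0 0 0 -0.5;0 0 0 0 0 0 -0.5;0 0 0 0 0 0 -0.5'
python3 -m crank '0 0 0 0 0 0 -0.5;0 0 0 0 0 0 -0.5'
python3 - <<'E'
from h import *
go([.598,.2394,.0915],-18.3)
s=shot("side","s8"); im=s["img"][:,:,::-1]
cv2.imwrite("pics/s8z.png",cv2.resize(im[220:340,100:240],None,fx=5,fy=5,interpolation=cv2.INTER_CUBIC))
E
```

```text
time: 18.02
position: [0.6008, 0.2402, 0.1144]
tool_rot: [0.987, -0.161, 0.004, -0.003]
ft_force: [0.1, -0.3, -0.6]
grip_width: 0.0488
time: 18.27
position: [0.6007, 0.2401, 0.1139]
tool_rot: [0.987, -0.161, 0.004, -0.003]
ft_force: [0.3, -0.7, 0.6]
grip_width: 0.0632
t 18.27 pos [0.6007 0.2401 0.1139] yaw -18.49 turn [-0.09 -0.08 -0.04] shift [-0.061  0.043  0.56 ] F [ 0.3 -0.7  0.6] w 0.0632
```

View pics/s8z.png

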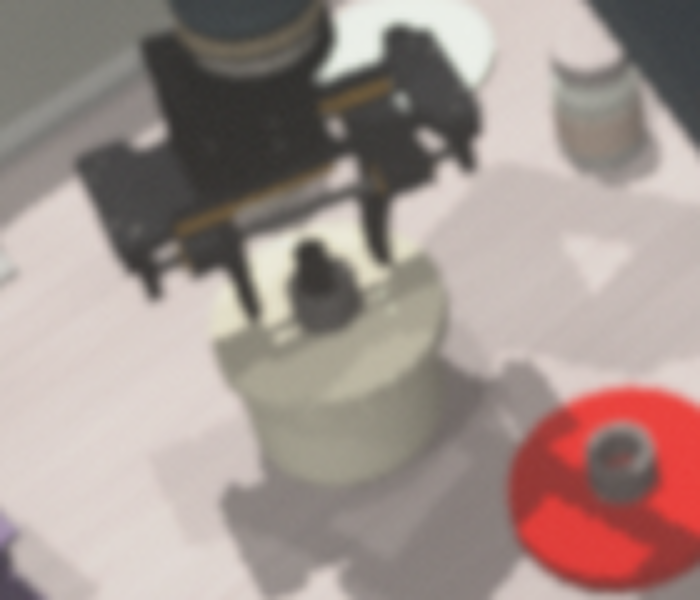

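```bash

python3 -m crank '-0.09 -0.08 0 -0.05 0.02 0 -0.5;0 0 0 0 0 0.2 -0.5;0 0 0 0 0 0.2 -0.5;0 0 0 0 0 0 -0.5'
python3 - <<'E'
from h import *
go([.599,.2398,.0915],-18.3)
E
```

```text
time: 18.82
position: [0.598, 0.2399, 0.0964]
tool_rot: [0.987, -0.161, -0.001, 0.0]
ft_force: [0.7, -0.5, -0.2]
grip_width: 0.0653
t 18.82 pos [0.598  0.2399 0.0964] yaw -18.48 turn [ 0.01  0.01 -0.04] shift [ 0.026 -0.006  0.122] F [ 0.7 -0.5 -0.2] w 0.0653
```

```bash

python3 -m crank '0 0 0 0.02 0 0.1 -0.5;0 0 0 0 0 0 -0.5'
python3 - <<'E'
from h import *
go([.599,.2398,.0925],-18.3)
p=shot("wrist","w9")
E
```

```text
time: 19.08
position: [0.5988, 0.2396, 0.0919]
tool_rot: [0.987, -0.161, -0.001, 0.0]
ft_force: [0.4, 0.1, 0.1]
grip_width: 0.0655
t 19.07 pos [0.5988 0.2396 0.0919] yaw -18.49 turn [ 0.01  0.02 -0.04] shift [ 0.004 -0.006 -0.016] F [0.4 0.1 0.1] w 0.0655
```

View pics/w9.png

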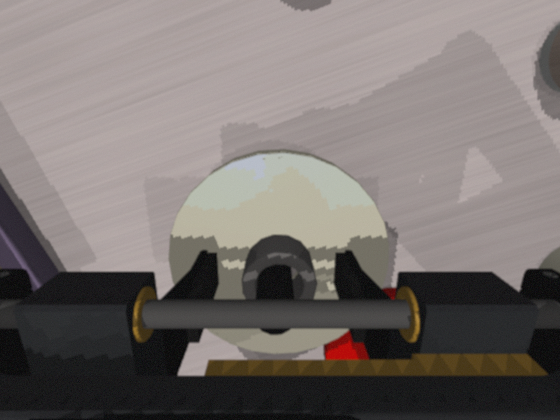

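The collar is at about (279,270), between fingertips near columns 210 and 345, so it is centred. I'll close on it gently.

```bash

python3 -m crank '0 0 0 0 0 0 1;0 0 0 0 0 0 1;0 0 0 0 0 0 1;0 0 0 0 0 0 1' 20
python3 - <<'E'
from h import *
go([.599,.2398,.0925],-18.3)
E
```

```text
time: 19.62
position: [0.5992, 0.2395, 0.0927]
tool_rot: [0.987, -0.161, -0.0, 0.0]
ft_force: [0.8, -0.5, -0.9]
grip_width: 0.0381
t 19.62 pos [0.5992 0.2395 0.0927] yaw -18.48 turn [ 0.01  0.   -0.04] shift [-0.008 -0.004  0.005] F [ 0.8 -0.5 -0.9] w 0.0381
```

```bash

python3 -m crank '0 0 0 0 0 0 1;0 0 0 0 0 0 1' 35
python3 -m crank '0 0 0 0 0 -0.05 1;0 0 0 0 0 -0.1 1;0 0 0 0 0 -0.15 1'
python3 - <<'E'
from h import *
go([.5992,.2395,.2127],-18.3)
E
```

```text
time: 19.88
position: [0.5992, 0.2395, 0.0927]
tool_rot: [0.987, -0.161, -0.0, 0.0]
ft_force: [-0.4, 0.6, 0.1]
grip_width: 0.0377
time: 20.25
position: [0.5979, 0.2395, 0.1038]
tool_rot: [0.987, -0.161, -0.002, 0.001]
ft_force: [-0.2, -0.3, -2.2]
grip_width: 0.0374
t 20.25 pos [0.5979 0.2395 0.1038] yaw -18.49 turn [ 0.02  0.04 -0.04] shift [ 0.023 -0.005 -2.724] F [-0.2 -0.3 -2.2] w 0.0374
```

The force is -2.2 N, which is the outer lid alone. I'll continue straight up, correcting a small x drift.

```bash

python3 -m crank '0 0.03 0 0.03 0 -0.25 1;0 0 0 0.01 0 -0.3 1;0 0 0 0.01 0 -0.3 1'
python3 - <<'E'
from h import *
go([.5992,.2395,.2127],-18.3)
E
```

```text
time: 20.62
position: [0.5998, 0.2389, 0.14]
tool_rot: [0.987, -0.161, -0.001, 0.001]
ft_force: [0.3, -0.1, -2.1]
grip_width: 0.0379
t 20.62 pos [0.5998 0.2389 0.14  ] yaw -18.49 turn [ 0.03  0.01 -0.04] shift [-0.021 -0.005 -1.818] F [ 0.3 -0.1 -2.1] w 0.0379
```

```bash

python3 -m crank '0.03 0 0 0 0 -0.4 1;0 0 0 0 0 -0.4 1;0 0 0 0 0 -0.4 1;0 0 0 0 0 -0.35 1;0 0 0 0 0 0 1'
python3 - <<'E'
from h import *
go([.5992,.2395,.2127],-18.3)
E
```

```text
time: 21.25
position: [0.6011, 0.2392, 0.2095]
tool_rot: [0.987, -0.161, 0.002, -0.001]
ft_force: [0.8, -0.2, -2.4]
grip_width: 0.0376
t 21.25 pos [0.6011 0.2392 0.2095] yaw -18.49 turn [-0.04 -0.05 -0.04] shift [-0.048  0.007 -0.081] F [ 0.8 -0.2 -2.4] w 0.0376
```

```bash

python3 -m crank '-0.04 -0.05 0 -0.05 0 -0.09 1;0 0 0 0 0 0 1;0 0 0 0 0 0 1'
python3 - <<'E'
from h import *
go([.5992,.2395,.2127],-18.3)
s=shot("side","s10"); im=s["img"][:,:,::-1]
cv2.imwrite("pics/s10z.png",cv2.resize(im[190:330,100:240],None,fx=4.2,fy=4.2,interpolation=cv2.INTER_CUBIC))
shot("top","t10"); shot("wrist","w10")
E
```

```text
time: 21.62
position: [0.5979, 0.2396, 0.2116]
tool_rot: [0.987, -0.161, -0.002, 0.001]
ft_force: [-0.3, -1.2, -3.3]
grip_width: 0.0378
t 21.62 pos [0.5979 0.2396 0.2116] yaw -18.48 turn [ 0.03  0.04 -0.04] shift [ 0.032 -0.008 -0.026] F [-0.3 -1.2 -3.3] w 0.0378
```

View pics/s10z.png

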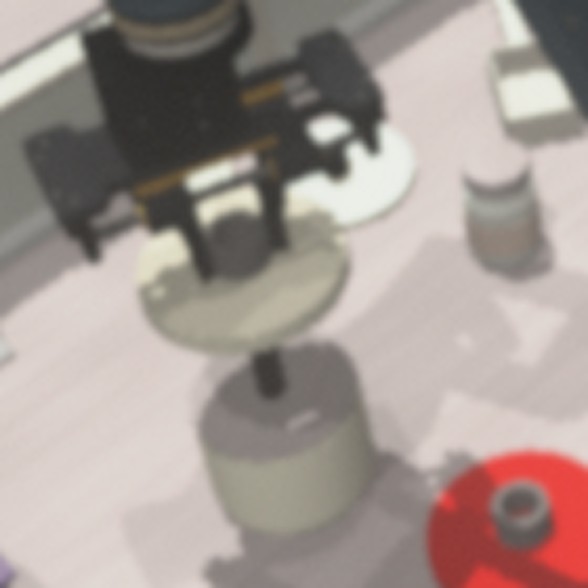

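View pics/t10.png

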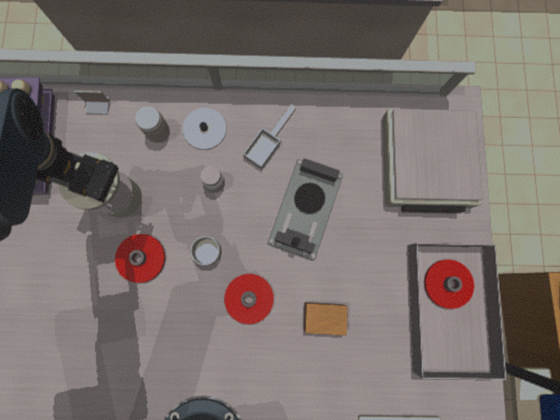

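The inner lid sits level and seated on the tub, and the outer lid is held above it. I'll trim about 1 mm up and check the jaw opening.

```bash

python3 -m crank '0.02 0.03 0 0.03 0 -0.04 1;0 0 0 0 0 0 1;0 0 0 0 0 0 1'
python3 - <<'E'
from h import *
go([.5992,.2395,.2127],-18.3)
p=shot("top","t11"); im=p["img"][:,:,::-1]
cv2.imwrite("pics/t11z.png",cv2.resize(im[150:270,250:370],None,fx=5,fy=5,interpolation=cv2.INTER_CUBIC))
s=shot("side","s11"); im=s["img"][:,:,::-1]
cv2.imwrite("pics/s11z.png",cv2.resize(im[165:255,230:350],None,fx=6,fy=6,interpolation=cv2.INTER_CUBIC))
E
```

```text
time: 22.15
position: [0.5993, 0.2391, 0.2132]
tool_rot: [0.987, -0.161, -0.001, 0.0]
ft_force: [-0.2, 0.8, -2.0]
grip_width: 0.0378
t 22.15 pos [0.5993 0.2391 0.2132] yaw -18.49 turn [ 0.    0.01 -0.04] shift [-0.004 -0.008  0.011] F [-0.2  0.8 -2. ] w 0.0378
```

View pics/t11z.png

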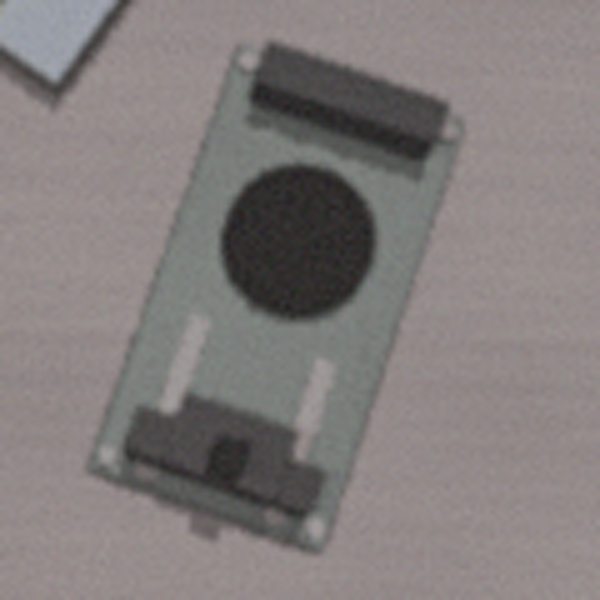

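View pics/s11z.png

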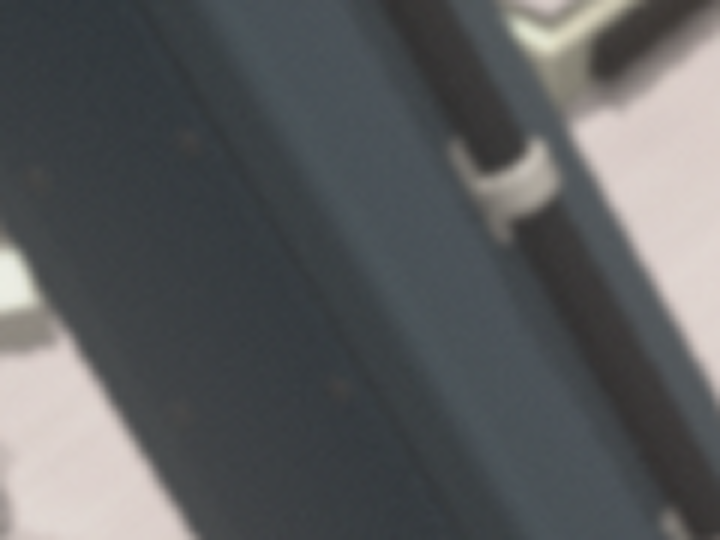

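The jaw is at its open stop, the outer lid is 120.5 mm up and level, and the inner lid is seated. Handing in.

```bash
python3 -c "
from rig import robot
print(robot.hand_in())"
```

```text
the job is handed in; nothing more can be done
None
```

The job is done and handed in at about 22 s, with the gripper still holding the outer lid above the tub.

- **Jaw:** I pulled it open by its post, about 45 mm, until it stopped moving against about 18 N. A later top view showed it still there with the bed empty.
- **Seating the lids:** I carried both lids by the knob; the wrist force of 4–5 N fits the weight of two lids. I lowered them into the tub until they took a 25 N push at TCP z 0.115 m, the height expected when fully seated, and only then let go.
- **Lifting the outer lid:** I gripped its collar and raised it with about 2.2 N on the wrist, which is one lid. The TCP rose 120.5 mm (0.0927 to 0.2132 m), the tilt is within about 0.1°, and the grip reads 37.8 mm on the 38 mm collar.
- **Final pictures:** The side view, taken about 1 mm before the final height, showed the inner lid level and seated in the tub. The bystanders in the top view were where they started.

**Small disagreements:** The three cameras put the tub's centre 2–3 mm apart, so I used a value between them, and there was no contact on the way in. During the lift the tool drifted sideways by up to 2 mm, inside the 3 mm gap around the knob, and I corrected it along the way. The arm hid the clamp in the last side view, so the final jaw position rests on the top view and the end-stop force.

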